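# Check a tilt stage's spring against its two scale clips

## Robot

A 6-joint arm with a two-finger parallel gripper is mounted at the origin on the work surface. World frame = base frame: x ahead of the robot, y to its left, z up, the work surface at z = 0. Lengths are in m, angles in rad, forces in N, time in s.
With the tool pointing down it reaches from about 0.275 to 0.75 m from the base axis. Payload 10.2 kg.
Tool frame: the origin (TCP) lies at the very end of the fingers, on their centre line; the grasp point (between the pads) lies 19 mm behind it; y points along the fingers, x is the direction in which the jaws open and shut, and the axes are right-handed (so a half turn about y gives the same grasp; the last joint's range is limited). The gripper opens to 85 mm and grips with 20 to 120 N. Pads are 22 mm wide; open, the fingers measure 114 mm over their backs; the gripper's body (76 mm by 85 mm) begins 54 mm behind the grasp point. The pads swing forward as they close: fully open they stand 13 mm farther back than shut.
Start: joints at [-1.396, 0.313, 1.498, -0, 1.331, -0.223], TCP at [0.203, -0.484, 0.231] pointing down, gripper open.
Joint ranges: [-2.94, 2.94], [-0.97, 2.17], [0.19, 2.56], [-1.23, 4.37], [0.02, 3.11], [-2.88, 2.88]. Speed limits (rad/s): [2.39, 2.39, 3.01, 3.14, 3.14, 3.14].

## Interface

Orientations are given as a unit quaternion [w, x, y, z].
In Python, from bench import r, eyes, hand_in gives the robot as it stands. Calls block until the motion is done:
- r.movep(position, orientation): joint-space move of the TCP to a pose.
- r.move_straight(position, rot=None, vel=0.15, contact_N=None): straight line of the TCP; rot=None keeps the orientation; vel is the mean speed in m/s. With contact_N (N) it stops when the force on the tool has changed by that much, and returns True; else False.
- r.movej(angles): joint-space move.
- r.gripper_to(opening, grasp_force=None): opening from 0.0 (shut) to 1.0 (fully open); grasp_force is the grip in N (None keeps the last); returns when the fingers have stopped.
- r.wait(seconds).
- r.ik(position, orientation): joint angles nearest the present ones, or None.
- r.read_state(): the state.
- eyes.snapshot(name): name is "scene" or "top"; returns a dict with "color" (480x640x3 uint8, red, green, blue), "mtx" (3x3 intrinsics, pixels), "dist_coeffs" ([k1, k2, p1, p2, k3] as OpenCV has them; the pictures are not rectified), "cam_to_world" (4x4, takes a point from camera to world coordinates). Camera axes: x right, y down, z forward; pixel columns grow to the right and rows downward; lengths in m; the calibration is good to about 2 mm. A picture is of the moment at which its call begins. There is no depth.
A pose or a line that the arm cannot do raises r.Unreachable and nothing moves.
- hand_in(): hands the job in, once; it reports no verdict.
The state is a dict: "time_s": time; "joint_positions": joint angles; "qvel": joint speeds; "joint_torque": joint torques, N m; "eef_pos": TCP position; "eef_rot": TCP orientation; "wrist_force": force on the tool from outside, world axes, zero at the start; "ft_torque": the same for the moment, N m; "opening": opening from 0.0 (shut) to 1.0 (fully open).
Only numpy, scipy, OpenCV 4.12 (cv2) and the standard library are available. Lean on these libraries where they do the work, as an engineer would, in place of code of your own. Each camera call takes 0.05 s, during which the arm holds its last target. There are 200 camera calls.

## Task

Check the spring of the photo tilt stage by touch alone, with the fingertips: nothing is picked up or moved away. Press the corner with the round rubber pad down until the needle points at the scale clip on that side, keep it there for a second without running past the clip, and let the corner spring back up; then do the same with the square-pad corner and its clip. Finish clear of the stage, with the clips and everything else on the table left where they were.

Things in the scene. Friction and masses are not known exactly. Their poses are not given: they have to be found in the camera images.
- stage: The tilt stage's aluminium base, bolted down: 190 (x) by 320 (y) by 12 mm. Origin: centre of its underside, on the table; x runs away from the robot when yaw is 0, y to the left, z up. A grey plate, 110 (x) by 300 (y) by 8 mm, with a key organiser screwed on its middle, rocks above it about the axle; springs hold it level, its top 16 mm above the axle.
- axle (a point): Middle of the axle, along the stage's x, 75 mm straight above the stage's origin. At the far edge (stage x 68 mm) a white arc with dark tick lines stands over the axle, 110 to 142 mm from it, up to 217 mm above the table and 115 mm wide on two thin white struts; two black clips ride on it, their tops up to 228 mm above the table.
- rocker (a joint): Tilt of the plate, rad: 0 level and needle upright (rest); positive = round pad's side down, needle leaning to that side; negative = square pad's side down. Stops at +-0.38. Spring 4.2 N m/rad about the axle with damping: 0.25 rad needs about 8 N straight down on a pad. Let go, it returns to 0 within about half a second.
- round_pad_top (a point): Centre of the top of the round black rubber pad, 32 mm across and 8 mm high, stuck on the plate's near right corner (stage x -35 mm, y -130 mm); where to press. 99 mm above the table at rest, 130 mm sideways of the axle; it moves with the plate.
- square_pad_top (a point): Centre of the top of the square black rubber pad, 30 by 30 mm and 8 mm high, stuck on the plate's near left corner (stage x -35 mm, y +130 mm); where to press. 99 mm above the table at rest, 130 mm sideways of the axle; it moves with the plate.
- needle_tip (a point): Tip of the black needle fixed to the rocking plate, upright at rest, on the arc's far side (stage x 82 mm), 122 mm above the axle. Pressing a corner leans the needle towards that corner, about 0.94 mm at the tip for each mm the pad goes down.
- round_mark (a point): Where the needle tip must stand for the clip on the round pad's side (stage -y): just under the clip's tooth, 122 mm from the axle, in the needle's plane. Clip 10 mm wide, tooth 4 mm, set 0.12 to 0.27 rad from upright. z points away from the axle, y along the arc to the stage's left; the needle comes from +y. On the mark: within 5 mm along y; over 10 mm past is too far.
- square_mark (a point): The same for the clip on the square pad's side (stage +y), set 0.12 to 0.27 rad from upright, independently of the other clip. z points away from the axle, y along the arc to the stage's left; the needle comes from -y. On the mark: within 5 mm along y; over 10 mm past is too far.
- notes: Bystander: yellow block of sticky notes, 76 by 76 by 22 mm, loose, in front of the stage. Origin under its centre.
- marker: Bystander: grey marker pen with black cap, 125 mm long along its x, 13 mm thick, loose, in front of the stage. Origin under its centre.
- carton: Bystander: black product carton, 100 by 55 by 30 mm, loose, right of the stage. Origin under its centre.
- organiser: Bystander: loose black key organiser with brass screws, 22 by 86 by 16 mm, left of the stage. Origin under its centre.
- tape: Bystander: roll of clear tape, 84 mm across, 24 mm high, lying flat beyond the stage. Origin under its centre.
- cleaner: Bystander: small white bottle, 36 mm across, 85 mm high, standing beyond the stage. Origin under its centre.
- driver: Bystander: black-handled screwdriver, 150 mm long along its x, lying left of the stage. Origin under it.

How it is judged:
By the outcome, as a careful person would: the job done as asked, in the order asked, and still so for the second after the job is handed in, with the robot touching nothing.
It also fails if it takes over 58 s, if anything falls off the work surface, if the arm or the gripper's body presses on something with over 40 N, if the wrist force passes 120 N, or if a joint passes its speed limit or range.

## Working session

There is one attempt and no reset: what is moved stays moved. The work goes in short steps, each a Python script; the robot and the scene stay as the last script left them, time stands still between calls to the robot, and variables do not carry over. Pictures are saved under pics/ and viewed, about 8 in all and at most 12, crops included, and the job is handed in when it is done.

```bash
mkdir -p pics; ls
python3 - <<'E'
from bench import r,eyes
import cv2,numpy as np
for n in("scene","top"):
    s=eyes.snapshot(n); cv2.imwrite(f"pics/{n}0.png",s["color"][...,::-1]); np.savez(f"{n}0.npz",**s)
    print(n,s["mtx"].tolist(),s["dist_coeffs"],np.round(s["cam_to_world"],4).tolist())
print(r.read_state())
E
```

```text
pics
scene [[581.2430749340314, 0.0, 329.0056120016622], [0.0, 581.2430749340314, 239.29624649606131], [0.0, 0.0, 1.0]] [-0.13240369  0.          0.          0.          0.        ] [[0.6966, 0.548, -0.4631, 1.1225], [0.7174, -0.5263, 0.4564, -0.4298], [0.0064, -0.6502, -0.7597, 1.0028], [0.0, 0.0, 0.0, 1.0]]
top [[491.75652319905726, 0.0, 322.5206496664158], [0.0, 491.75652319905726, 233.0903728055624], [0.0, 0.0, 1.0]] [-0.06468011  0.          0.          0.          0.        ] [[0.1233, -0.9693, 0.2129, 0.3515], [-0.9924, -0.1212, 0.0229, 0.0631], [0.0036, -0.2141, -0.9768, 1.2457], [0.0, 0.0, 0.0, 1.0]]
{'time_s': 0.1, 'joint_positions': array([-1.39637306e+00,  3.13419056e-01,  1.49834281e+00, -1.03201872e-05,
        1.33098758e+00, -2.23385183e-01]), 'qvel': array([ 0.00263728, -0.00059269, -0.00095424,  0.00153045, -0.00182616,
        0.0004126 ]), 'joint_torque': array([ 2.00173534e-03, -4.12897861e+01, -2.60143822e+01, -2.41708358e-04,
        3.03338675e-03, -2.13849000e-05]), 'eef_pos': array([ 0.20333884, -0.48378479,  0.23078639]), 'eef_rot': array([ 0.58923361, -0.58864612,  0.39162801, -0.39105882]), 'wrist_force': array([ 0.09559826, -0.18093627,  0.77804278]), 'ft_torque': array([ 0.02831337, -0.04092135,  0.01173762]), 'opening': 0.9982330746444447}
```

View pics/scene0.png

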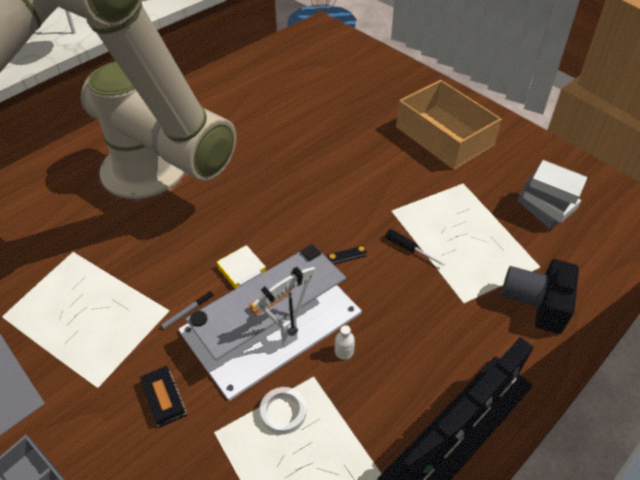

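View pics/top0.png

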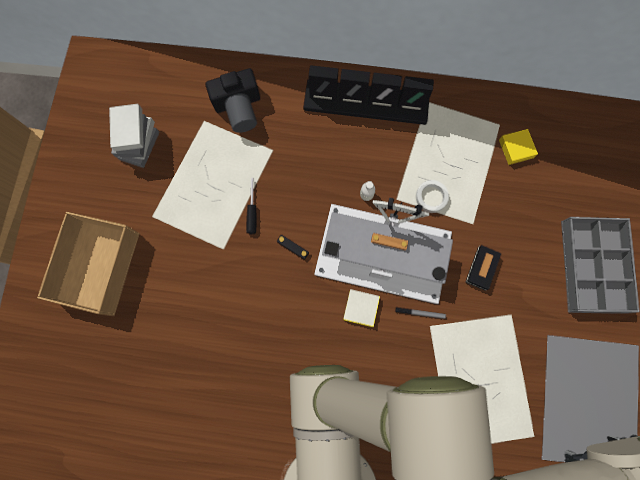

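Scene camera: round pad ≈(198,319), square pad ≈(311,252), arc and needle ≈(290,295). Top camera: round pad ≈(439,274), square pad ≈(331,249), arc ≈(400,210). I'll zoom in on the arc and fit the pads.

```bash
cat > h.py <<'E'
import numpy as np,cv2
def ray(s,uv):
    p=cv2.undistortPoints(np.array(uv,float).reshape(-1,1,2),s["mtx"],s["dist_coeffs"])[:,0]
    T=s["cam_to_world"]; d=np.c_[p,np.ones(len(p))]@T[:3,:3].T
    return T[:3,3],d
def onplane(s,uv,n,p0):
    o,d=ray(s,uv); return o+d*(((p0-o)@n)/(d@n))[:,None]
def onz(s,uv,z): return onplane(s,uv,np.array([0,0,1.]),np.array([0,0,z]))
def proj(s,P):
    T=np.linalg.inv(s["cam_to_world"]); P=np.atleast_2d(P)
    return cv2.projectPoints(P.astype(float),cv2.Rodrigues(T[:3,:3])[0],T[:3,3],s["mtx"],s["dist_coeffs"])[0][:,0]
def blob(s,c,half,thr):
    g=s["color"].max(2); u,v=c; w=(g[v-half:v+half+1,u-half:u+half+1]<thr).astype(np.uint8)
    n,l,st,ce=cv2.connectedComponentsWithStats(w)
    k=1+np.argmin([np.hypot(*(ce[i]-half))-min(st[i,4],30)  for i in range(1,n)])
    return ce[k]+[u-half,v-half],st[k]
E
python3 - <<'E'
from h import *
S=np.load("scene0.npz");T=np.load("top0.npz")
for n,s,cs in(("scene",S,((198,319),(311,252))),("top",T,((439,274),(331,249)))):
    for c in cs:
        for thr in(45,60):
            ce,st=blob(s,c,13,thr); print(n,ce,st,onz(s,[ce],.097 if 1 else 0))
a=cv2.resize(S["color"][255:350,240:330],None,fx=8,fy=6.3,interpolation=cv2.INTER_CUBIC)[...,::-1]
a=cv2.resize(S["color"][255:345,240:335],None,fx=6.6,fy=6.6,interpolation=cv2.INTER_CUBIC)[...,::-1]
cv2.imwrite("pics/arc0.png",a)
b=cv2.resize(T["color"][180:310,305:465],None,fx=4.6,fy=4.6,interpolation=cv2.INTER_CUBIC)[...,::-1]
cv2.imwrite("pics/st0.png",b)
E
```

```text
scene [198.34782609 318.85507246] [  7   6  14  14 138] [[ 0.54188352 -0.19467814  0.097     ]]
scene [198.06043956 318.36813187] [  6   5  16  15 182] [[ 0.54064652 -0.19443415  0.097     ]]
scene [310.03759398 252.69924812] [  4   8  18  13 133] [[0.56933725 0.06212061 0.097     ]]
scene [309.98882682 252.39106145] [  3   6  19  16 179] [[0.56868321 0.06259535 0.097     ]]
top [442.28 272.16] [13  7  6 10 25] [[ 0.5431125  -0.20228896  0.097     ]]
top [438.58870968 273.17741935] [  7   6  12  13 124] [[ 0.53963164 -0.19374374  0.097     ]]
top [327.94736842 245.63157895] [ 7  6 10 11 19] [[0.57309137 0.07353759 0.097     ]]
top [331.44370861 248.35761589] [  7   6  14  14 151] [[0.56757529 0.06449751 0.097     ]]
```

View pics/arc0.png

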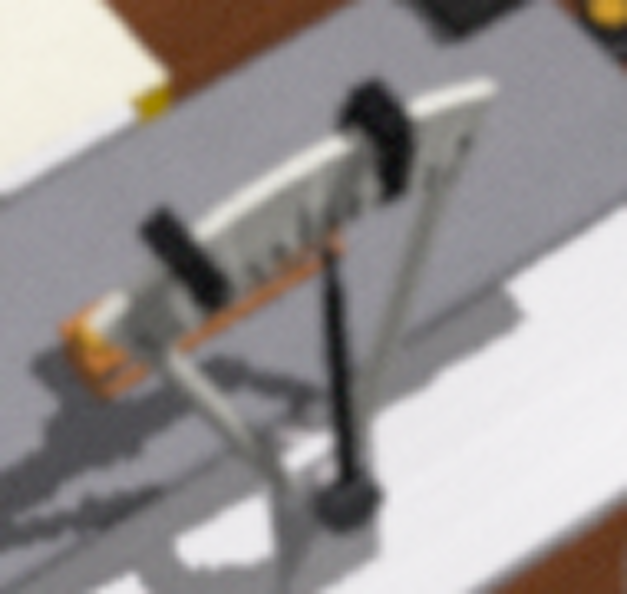

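View pics/st0.png

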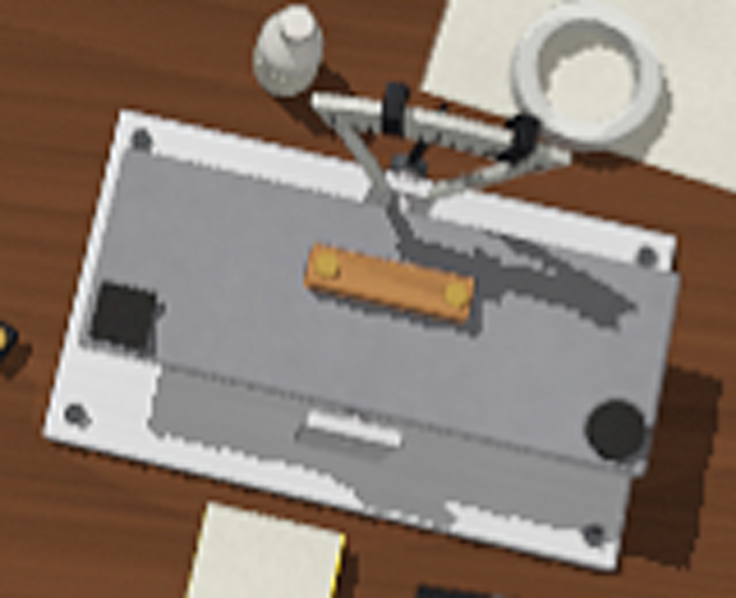

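Crop of the scene: the round-side clip runs from (264,289) to (273,301), the square-side clip from (296,268) to (301,284), and the needle tip is at about (290,293). The top crop agrees on the layout, with the round pad at right and the square pad at left. Pads are about 259 mm apart, against 260 expected. Next I'll build the stage frame and measure the clip angles.

```bash
cat >> h.py <<'E'
PR=np.array([.5402,-.1941]);PS=np.array([.5682,.0635])
yh=(PS-PR)/np.linalg.norm(PS-PR);yh=np.r_[yh,0];xh=np.array([yh[1],-yh[0],0]);zh=np.array([0,0,1.])
O=np.r_[(PR+PS)/2,0]+.035*xh; AX=O+.075*zh
def W(x,y,z): return O+x*xh+y*yh+z*zh
def arc(x,a,rr): # a>0 towards round (-y)
    return AX+x*xh+rr*(-np.sin(a)*yh+np.cos(a)*zh)
def ang(s,uv,x):
    p=onplane(s,uv,xh,AX+x*xh)-AX; return np.c_[np.arctan2(-(p@yh),p[:,2]),np.hypot(p@yh,p[:,2])]
E
python3 - <<'E'
from h import *
S=np.load("scene0.npz");T=np.load("top0.npz")
print("O",O,"yaw",np.arctan2(xh[1],xh[0]))
for n,s in(("S",S),("T",T)):
    print(n,"needle tip",proj(s,arc(.082,0,.122)),"base",proj(s,arc(.082,0,0)))
    print("screwcorners",proj(s,[W(i*.085,j*.15,.012) for i in(-1,1) for j in(-1,1)]).round(1).tolist())
print("tip pixel ->",ang(S,[[240+325/6.6-.5,255+250/6.6-.5],[240+348/6.6,255+480/6.6]],.082))
v,u=np.mgrid[255:345,240:335]; g=S["color"][255:345,240:335].max(2)
w=(g<70).astype(np.uint8); n,l,st,ce=cv2.connectedComponentsWithStats(w)
for i in range(1,n):
    if st[i,4]<25: continue
    uv=np.c_[u[l==i],v[l==i]]
    print(i,st[i].tolist(),ce[i]+[240,255],uv.min(0),uv.max(0))
    if st[i,4]<200:
      for x in(.068,.076,.082):
        A=ang(S,uv,x); print("  x",x,"a",A[:,0].min().round(3),A[:,0].mean().round(3),A[:,0].max().round(3),"r",(A[:,1]*1e3).round(0).min(),(A[:,1]*1e3).round(0).max())
for a in(.12,.2,.27,-.12,-.2,-.27):
    print(a,"S",proj(S,[arc(x,a,rr) for x in(.06,.076,.082) for rr in(.122,.153)]).round(1).tolist(),"T",proj(T,[arc(.068,a,.153)]).round(1).tolist())
E
```

```text
O [ 0.58899506 -0.06908207  0.        ] yaw -0.10827059086045614
S needle tip [[289.11232553 293.11244094]] base [[292.21125736 331.1018421 ]]
screwcorners [[184.0, 329.7], [304.7, 258.2], [228.9, 392.2], [354.2, 309.8]]
T needle tip [[401.653071   202.60013759]] base [[393.70730783 216.2079745 ]]
screwcorners [[435.1, 298.6], [318.8, 271.5], [447.2, 234.2], [333.9, 208.2]]
tip pixel -> [[ 0.00492134  0.12467217]
 [-0.16747565  0.01026528]]
1 [63, 0, 16, 6, 55] [309.76363636 256.65454545] [303 255] [318 260]
  x 0.068 a -0.434 -0.324 -0.227 r 166.0 184.0
  x 0.076 a -0.376 -0.273 -0.186 r 176.0 195.0
  x 0.082 a -0.336 -0.239 -0.158 r 184.0 203.0
3 [52, 13, 11, 17, 101] [297.48514851 274.88118812] [292 268] [302 284]
  x 0.068 a -0.306 -0.21 -0.114 r 112.0 161.0
  x 0.076 a -0.235 -0.158 -0.076 r 123.0 173.0
  x 0.082 a -0.19 -0.123 -0.05 r 132.0 182.0
4 [22, 32, 13, 15, 83] [268.         294.38554217] [262 287] [274 301]
  x 0.068 a 0.198 0.245 0.278 r 109.0 161.0
  x 0.076 a 0.212 0.252 0.282 r 123.0 174.0
  x 0.082 a 0.22 0.257 0.284 r 134.0 184.0
6 [48, 41, 9, 39, 127] [291.30708
[... 207 characters left out ...]
, [280.0, 295.4], [277.1, 285.8], [282.1, 297.7], [279.2, 288.1]] T [[410.9, 206.8]]
0.2 S [[270.1, 292.7], [265.7, 283.9], [275.4, 298.8], [271.1, 290.1], [277.4, 301.1], [273.2, 292.5]] T [[416.2, 208.3]]
0.27 S [[266.1, 295.8], [260.6, 287.9], [271.4, 302.0], [266.0, 294.2], [273.4, 304.3], [268.0, 296.6]] T [[420.7, 209.7]]
-0.12 S [[288.6, 280.9], [289.6, 268.9], [294.1, 286.9], [295.1, 274.9], [296.1, 289.1], [297.2, 277.2]] T [[394.3, 203.0]]
-0.2 S [[293.2, 278.7], [295.4, 266.2], [298.7, 284.6], [301.0, 272.1], [300.7, 286.9], [303.1, 274.4]] T [[388.7, 202.0]]
-0.27 S [[297.1, 277.0], [300.4, 264.1], [302.6, 282.9], [306.0, 270.0], [304.6, 285.2], [308.1, 272.3]] T [[383.8, 201.2]]
```

```bash
cat >> h.py <<'E'
from scipy.spatial.transform import Rotation as R
def quat(sg=1):
    x=sg*xh;y=-zh;q=R.from_matrix(np.c_[x,y,np.cross(x,y)]).as_quat();return np.r_[q[3],q[:3]]
def needle(s):
    g=s["color"].max(2);v,u=np.nonzero(g<75);k=(u>240)&(u<335)&(v>255)&(v<345)
    A=ang(s,np.c_[u[k],v[k]],.082);m=(A[:,1]>.065)&(A[:,1]<.112)&(abs(A[:,0])<.42)
    return np.median(A[m,0]) if m.any() else None,int(m.sum())
def tcpz(a,h=.011):
    s=(.130-h-.024*np.sin(a))/np.cos(a);return .075+.024*np.cos(a)-s*np.sin(a)
E
python3 - <<'E'
from h import *
from bench import r,eyes
print("rest needle",needle(np.load("scene0.npz")),"tcpz .2",tcpz(.2))
st=r.read_state()
p=np.r_[PR,.16]
best=min([(np.abs(q-st["joint_positions"]).max(),i) for i in(1,-1) if (q:=r.ik(p,quat(i))) is not None]);print(best)
Q=quat(best[1])
r.gripper_to(0.0)
r.movep(p,Q); 
hit=r.move_straight(np.r_[PR,.085],vel=.04,contact_N=1.5)
st=r.read_state();print(hit,st["eef_pos"],st["wrist_force"],st["time_s"],st["opening"])
r.wait(.3)
s=eyes.snapshot("scene");print(needle(s))
np.savez("s1.npz",**s)
E
```

```text
rest needle (np.float64(-0.0035560909402708577), 43) tcpz .2 0.0753656380530566
(np.float64(0.8474061265979391), 1)
True [ 0.53984811 -0.19404924  0.09524832] [0.78818484 0.3258622  1.42787852] 3.9417 0.0037751690708249515
(np.float64(0.020042255550225423), 42)
```

Run:
```python
from h import *
from bench import r,eyes
r.move_straight(np.r_[PR,tcpz(.2)-.0008],vel=.04)
r.wait(.3)
s=eyes.snapshot("scene");t=eyes.snapshot("top");np.savez("s2.npz",**s)
st=r.read_state();print(needle(s),st["eef_pos"],st["wrist_force"],st["time_s"])
I=lambda s,a,b,c,d,f:cv2.resize(s["color"][a:b,c:d],None,fx=f,fy=f,interpolation=cv2.INTER_CUBIC)[...,::-1]
cv2.imwrite("pics/p1.png",np.hstack([I(s,262,312,250,310,10)]))
```

```text
(np.float64(0.18451764486236538), 45) [ 0.54026127 -0.19512631  0.07474762] [-1.87428541 -5.46225895  5.85454048] 5.3667
```

View pics/p1.png

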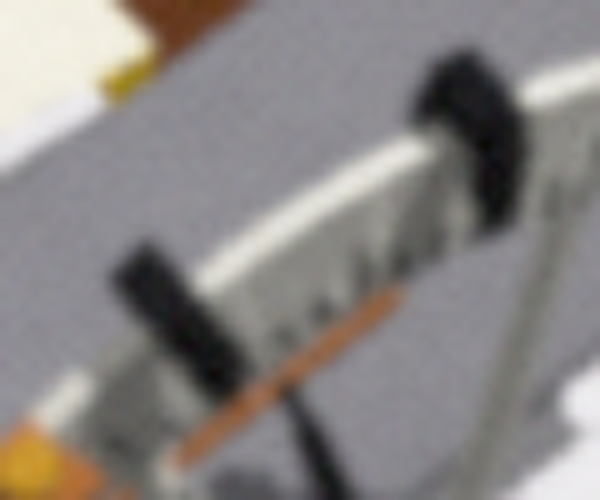

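The needle tip is at about (278,300) and reads 0.185 rad. The round clip's tooth end is at about (272.3,300.5), which puts the mark near 0.25 rad. I'll continue to there, hold, check and release.

Run:
```python
from h import *
from bench import r,eyes
S=np.load("s2.npz")
for x in(.074,.078,.082): print(x,ang(S,[[272.3,300.5],[299.1,283.5]],x).round(4).tolist())
tgt=.250; c=.2+(tgt-.1845)
for k in range(3):
    r.move_straight(np.r_[PR,tcpz(c)-.0008],vel=.03); r.wait(.2)
    s=eyes.snapshot("scene");a=needle(s);print(c,a)
    if a[0] is None or abs(a[0]-tgt)<.008: break
    c+=np.clip(tgt-a[0],-.02,.02)
st=r.read_state();print(st["eef_pos"],st["wrist_force"],st["time_s"])
np.savez("s3.npz",**s)
cv2.imwrite("pics/p2.png",cv2.resize(s["color"][262:312,250:310],None,fx=10,fy=10,interpolation=cv2.INTER_CUBIC)[...,::-1])
```

```text
0.074 [[0.2468, 0.1205], [-0.2206, 0.1216]]
0.078 [[0.251, 0.1274], [-0.1891, 0.1275]]
0.082 [[0.2547, 0.1343], [-0.1605, 0.1335]]
0.2655 (np.float64(0.2411680866445854), 47)
0.2743319133554146 (np.float64(0.2514511994467391), 50)
[ 0.54031279 -0.19489174  0.06604474] [-3.43225399 -2.61826351  8.13289181] 6.525
```

View pics/p2.png

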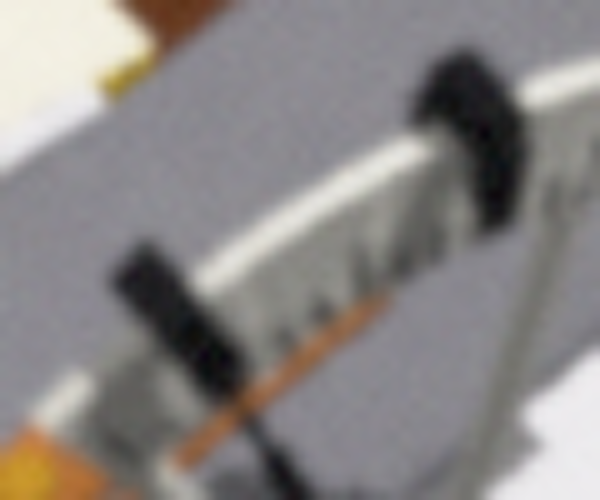

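In this picture the needle line runs straight into the round clip's tooth: tip at about (274.5,303), tooth end at about (272.5,301.5). The reading is 0.251 rad. I'll hold, release, then start on the square side, stopping short of the clip first.

Run:
```python
from h import *
from bench import r,eyes
r.wait(1.3); print("hold",needle(eyes.snapshot("scene")))
r.move_straight(np.r_[PR,.15],vel=.08); r.wait(.7); print("back",needle(eyes.snapshot("scene")))
r.move_straight(np.r_[PS,.15],vel=.12)
hit=r.move_straight(np.r_[PS,.09],vel=.04,contact_N=1.5);print(hit,r.read_state()["eef_pos"])
r.move_straight(np.r_[PS,tcpz(.155)-.0008],vel=.04);r.wait(.3)
s=eyes.snapshot("scene");st=r.read_state();print(needle(s),st["eef_pos"],st["wrist_force"],st["time_s"])
np.savez("s4.npz",**s)
cv2.imwrite("pics/p3.png",cv2.resize(s["color"][262:312,260:320],None,fx=10,fy=10,interpolation=cv2.INTER_CUBIC)[...,::-1])
```

```text
hold (np.float64(0.25207445558810027), 49)
back (np.float64(-0.005114488777099205), 41)
True [0.56783932 0.06364792 0.09559058]
(np.float64(-0.16371966531139825), 48) [0.56845318 0.06428755 0.07997396] [0.1178053  5.45009589 5.44696407] 14.25
```

View pics/p3.png

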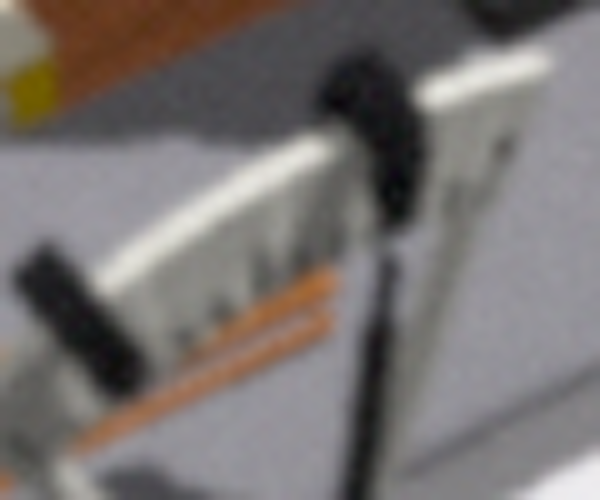

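The round side held at 0.252 rad and sprang back to 0. On the square side the needle (tip ≈(299,288)) reads -0.164. It looks aligned with the tooth end ≈(299.3,283.5), but parallax makes this view ambiguous, -0.16 to -0.21 depending on tooth depth. The top view's sideways direction hardly depends on depth, so I'll use it.

```bash
python3 - <<'E'
from h import *
T=np.load("top0.npz");g=T["color"].max(2)
for thr in(50,65,80):
    w=np.zeros_like(g);w[190:222,375:432]=(g<thr)[190:222,375:432]
    n,l,st,ce=cv2.connectedComponentsWithStats(w.astype(np.uint8))
    for i in range(1,n):
        if st[i,4]<12: continue
        v,u=np.nonzero(l==i);print(thr,st[i].tolist(),ce[i].round(2))
        for x,rr in((.061,.14),(.068,.153),(.075,.153)):
            # centroid onto horizontal plane at clip-top height -> stage x,y
            zz=.075+rr*.975; p=onz(T,[ce[i]],zz)[0]-O; print("   z",round(zz,3),"stage x,y",(p@xh).round(4),(p@yh).round(4),"a",np.arcsin(-(p@yh)/rr).round(3))
    A=onz(T,[[0,0]],0)
# bias check with needle tip, rest, is at y=0
print("tip pred",proj(T,arc(.082,0,.122)))
cam=T["cam_to_world"][:3,3]-O;print("cam in stage",cam@xh,cam@yh)
# scene clip top-back corner consistency
E
python3 - <<'E'
import numpy as np,cv2
T=np.load("top0.npz")
cv2.imwrite("pics/t1.png",cv2.resize(T["color"][188:228,375:435],None,fx=12,fy=12,interpolation=cv2.INTER_CUBIC)[...,::-1])
E
```

```text
50 [388, 199, 6, 11, 38] [390.26 204.03]
   z 0.212 stage x,y 0.0684 0.0251 a -0.181
   z 0.224 stage x,y 0.0645 0.0261 a -0.172
   z 0.224 stage x,y 0.0645 0.0261 a -0.172
50 [413, 205, 9, 11, 53] [417.77 209.66]
   z 0.212 stage x,y 0.0699 -0.036 a 0.26
   z 0.224 stage x,y 0.066 -0.0343 a 0.226
   z 0.224 stage x,y 0.066 -0.0343 a 0.226
50 [394, 210, 4, 8, 17] [395.41 213.12]
   z 0.212 stage x,y 0.0509 0.0101 a -0.072
   z 0.224 stage x,y 0.0472 0.0113 a -0.074
   z 0.224 stage x,y 0.0472 0.0113 a -0.074
65 [375, 194, 7, 7, 25] [377.12 197.4 ]
   z 0.212 stage x,y 0.0765 0.0562 a -0.413
   z 0.224 stage x,y 0.0725 0.0569 a -0.381
   z 0.224 stage x,y 0.0725 0.0569 a -0.381
65 [388, 198, 6, 12, 58] [390.31 203.36]
   z 0.212 stage x,y 0.0699 0.0253 a -0.182
   z 0.224 stage x,y 0.066 0.0263 a -0.173
   z 0.224 stage x,y 0.066 0.0263 a -0.173
65 [413, 205, 9, 11, 59] [417.69 209.8 ]
   z 0.212 stage x,y 0.0696 -0.0359 a 0.26
   z 0.224 stage x,y 0.0656 -0.0342 a 0.225
   z 0.224 stage x,y 0.0656 -0.0342 a 0.225
65 [393, 210, 5, 8, 23] [395.43 213.83]
   z 0.212 stage x,y 0.0494 0.0
[... 180 characters left out ...]
413
   z 0.224 stage x,y 0.0725 0.0569 a -0.381
   z 0.224 stage x,y 0.0725 0.0569 a -0.381
80 [388, 198, 6, 12, 60] [390.25 203.55]
   z 0.212 stage x,y 0.0695 0.0254 a -0.182
   z 0.224 stage x,y 0.0656 0.0264 a -0.173
   z 0.224 stage x,y 0.0656 0.0264 a -0.173
80 [410, 205, 13, 11, 68] [417.6 210. ]
   z 0.212 stage x,y 0.0691 -0.0358 a 0.259
   z 0.224 stage x,y 0.0651 -0.0341 a 0.225
   z 0.224 stage x,y 0.0651 -0.0341 a 0.225
80 [393, 210, 6, 9, 30] [395.4  214.03]
   z 0.212 stage x,y 0.0489 0.0097 a -0.069
   z 0.224 stage x,y 0.0452 0.0109 a -0.071
   z 0.224 stage x,y 0.0452 0.0109 a -0.071
tip pred [[401.653071   202.60013759]]
cam in stage -0.2504384965169523 0.10577283659576052
```

View pics/t1.png

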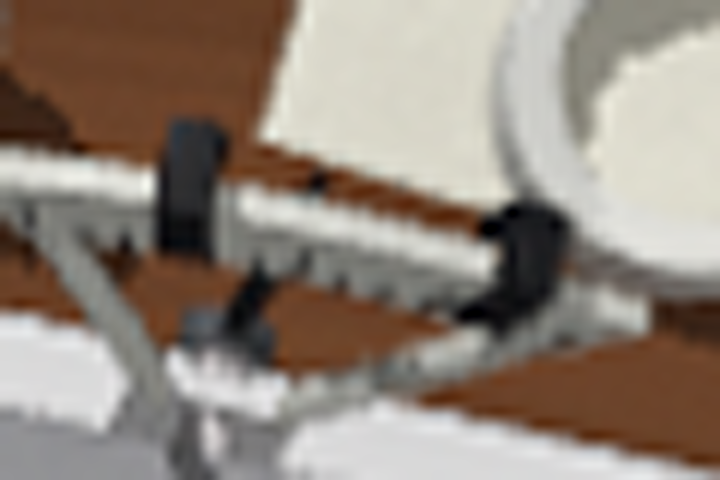

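In the top view the square clip is at about (390.3,203.5), giving -0.17 to -0.18 rad; the needle tip at about (401,203) matches its prediction. The round clip reads 0.225–0.26 there, consistent with the 0.25 I used. I'll set the square side to about -0.176, hold, release and retreat.

Run:
```python
from h import *
from bench import r,eyes
tgt=-.178
c=.155+.0143
for k in range(2):
    r.move_straight(np.r_[PS,tcpz(c)-.0008],vel=.03);r.wait(.2)
    a=needle(eyes.snapshot("scene"));print(c,a)
    if abs(a[0]-tgt)<.007: break
    c+=np.clip(a[0]-tgt,-.01,.01)
r.wait(1.4);s=eyes.snapshot("scene");print("hold",needle(s))
r.move_straight(np.r_[PS,.15],vel=.08);r.wait(.6);print("back",needle(eyes.snapshot("scene")))
p=r.read_state()["eef_pos"]
r.move_straight([p[0]-.12,p[1],.26],vel=.15);r.wait(.5)
s2=eyes.snapshot("scene");t=eyes.snapshot("top");st=r.read_state();print(needle(s2),st["eef_pos"],st["wrist_force"],st["time_s"])
S0=np.load("scene0.npz")["color"].astype(int)
d=np.abs(s2["color"].astype(int)-S0).max(2)[255:345,240:335];print("diff in arc area",(d>40).sum())
I=lambda s:cv2.resize(s["color"][262:312,260:320],None,fx=6.6,fy=6.6,interpolation=cv2.INTER_CUBIC)
b=np.vstack([np.hstack([I(s),I(s2)]),cv2.resize(s2["color"][200:430,110:450],(792,260))])[...,::-1]
cv2.imwrite("pics/fin.png",b);print(b.shape)
```

```text
0.1693 (np.float64(-0.17643839701029276), 49)
hold (np.float64(-0.17332205529814562), 53)
back (np.float64(-0.005114488777099205), 41)
(np.float64(-0.005114488777099205), 41) [0.44821615 0.06349118 0.25997442] [-0.52418008 -0.42635156 -0.38281663] 19.7333
diff in arc area 0
(590, 792, 3)
```

View pics/fin.png

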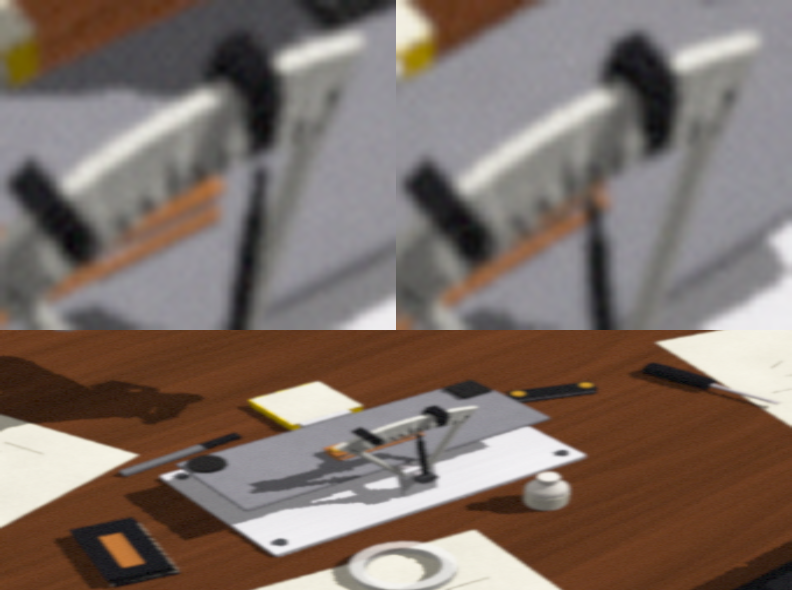

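The needle pointed at the square tooth during the hold. It is now upright again, both clips are unchanged, the bystanders are in place and the arm is clear. Handing in.

```bash
python3 -c "
from bench import hand_in
print(hand_in())"
```

```text
the job is handed in; nothing more can be done
None
```

I pressed both corners in the order asked, held each for over a second at its clip, and handed the job in at about 20 s on the robot's clock.

| Corner | Needle during hold | Clip estimate from pictures | Hold | After release |
|---|---|---|---|---|
| Round pad | +0.252 rad | 0.225 to 0.26 rad | about 1.5 s | back to rest |
| Square pad | -0.173 to -0.176 rad | -0.16 to -0.22 rad | about 1.6 s | back to rest |

- **Final checks:** the needle is upright, reading -0.005 rad, and the area around the arc shows no pixel change from the start. In the last picture the bystanders look where they were, checked by eye only. The arm is clear of the stage.
- **Disagreement:** the scene camera alone left the square clip at -0.16 to -0.22 rad, depending on how deep its tooth sits. I settled on about -0.175 rad using the top view, which gave -0.17 to -0.18. For the round clip, the top view ranged from 0.225 to 0.26 rad and the scene view gave about 0.25.
- **Margin:** I expect both needle positions to be within about 2 to 3 mm of the marks, inside the 5 mm allowed. The worst ends of those ranges would use up most or all of it: about 3 mm for the round clip and 5 mm or slightly more for the square.

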